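# Try the wing nut on the orange spool and back off when the thread crosses

### The arm

A 6-joint arm with a two-finger parallel gripper is mounted at the origin on the work surface. World frame = base frame: x ahead of the robot, y to its left, z up, the work surface at z = 0. Lengths are in m, angles in rad, forces in N, time in s.
With the tool pointing down it reaches from about 0.25 to 0.725 m from the base axis. Payload 9.7 kg.
Tool frame: the origin (TCP) lies midway between the tips of the shut fingers; the grasp point (between the pads) lies 19 mm behind it; x points along the fingers, y is the direction in which the jaws open and shut, and the axes are right-handed (so a half turn about x gives the same grasp; the last joint's range is limited). The gripper opens to 85 mm and grips with 20 to 120 N. Pads are 22 mm wide; open, the fingers measure 114 mm over their backs; the gripper's body (76 mm by 85 mm) begins 54 mm behind the grasp point. The pads swing forward as they close: fully open they stand 13 mm farther back than shut.
Start: joints at [-1.141, 0.087, 0.176, 1.66, 0, 1.571], TCP at [0.229, -0.5, 0.201] pointing down, gripper open.
Joint ranges: [-3.13, 3.13], [-0.85, 1.81], [-1.15, 1.24], [-2.2, 2.28], [-1.44, 1.52], [-3.14, 3.14]. Speed limits (rad/s): [2.22, 2.22, 2.57, 3.14, 3.14, 3.14].

### API

Orientations are given as a unit quaternion [w, x, y, z].
In Python, from cell import state, capture, camera_model, hand_in gives the robot as it stands.
- The arm moves only by the shell command python3 -m pendant 'ROWS' [OPENING] [FORCE]. ROWS is JSON, a list of rows, each a list of 4 numbers: the shift along the tool's x, y, z in mm, then the turn about the tool's x in degrees. In form: [[dx, dy, dz, spin], ...]. A call has exactly 10 rows; each row is the pose to reach, as a shift and turn from the pose commanded when the call began, along the tool's axes at that moment; what a row does not reach only later rows make up. A row lasts 1/8 s, in which the tool goes at most 62.5 mm and 10.7 degrees, less where a joint would pass 70% of its speed; a pose out of reach is approached as far as the arm can. A call with a gripper value outside its range is refused whole. OPENING is the finger opening in mm, from 0 to 85.4, set as the call begins (- or left out, the last holds). The fingers move at their own pace and stop on an object; FORCE is the grip in N (left out, the last holds). Time passes only in rows, so rows that repeat a pose let the fingers close, or fill a call up. It gives the time, the measured TCP pose, the force and the opening at its end, in the units of the state.
- state(): the state, without advancing time (a new reading comes with each control period).
- capture(name): name is "side" or "top" or "wrist"; returns the picture (480x640x3 uint8, red, green, blue); there is no depth.
- camera_model(name): a dict with "fx", "fy", "cx", "cy" (pixels), "R" (3x3) and "t" (3): a world point X has camera coordinates R X + t. Camera axes: x right, y down, z forward; pixel columns grow to the right and rows downward; lengths in m; the calibration is good to about 2 mm. A picture is of the moment at which its call begins: read the wrist's pose just before it. camera_model takes no time and is no camera call; for the wrist camera it gives the pose at the moment of the call.
- hand_in(): hands the job in, once; it reports no verdict.
The state is a dict: "t": time; "joint_pos": joint angles; "dq": joint speeds; "effort": joint torques, N m; "position": TCP position; "ee_rot": TCP orientation; "ft_force": force on the tool from outside, world axes, zero at the start; "torque": the same for the moment, N m; "grip_width": finger opening in m.
Only numpy, scipy, OpenCV 4.12 (cv2) and the standard library are available. Lean on these libraries where they do the work, as an engineer would, in place of code of your own. Each camera call takes 0.05 s, during which the arm holds its last target. There are 200 camera calls.

### The job

The yellow wing nut on top of the orange filament spool seems to have been started crossed: turn it gently clockwise (seen from above) until it binds and carries the white pointer under it into the green zone of the dial, stop there without ever letting the pointer reach the red zone, then turn the nut back anticlockwise about an eighth of a turn from where it bound and let go. Leave the wing nut on the blue spool as it is.

Things in the scene. Friction and masses are not known exactly. Their poses are not given: they have to be found in the camera images.
- orange_nut: Yellow wing nut on the orange filament spool. Origin: centre of its underside, on the turning axis, 74 mm above the table; z up, x along the wings. From 5 to 28 mm above the origin a bar 56 mm long (x), 14 mm thick (y), to grip across y from above; wing ends rise to 34 mm; disc 28 mm wide below 5 mm. Turns in place, drag 0.02 N m. Clockwise it runs free 20 to 52 degrees, then binds; 80 degrees of play in all.
- orange_spindle (a joint): Twist of the orange spool's upright spindle, rad, clockwise from above positive. 0 at rest, sprung at 1 N m per rad, returns when let go. While the nut runs free it stays within 0.03; once the nut binds, nut, spindle and white pointer turn on together against the spring. Green zone of the dial: 0.08 to 0.36; red from 0.40.
- orange_pointer (a point): Tip of the thin white pointer on the orange spindle under the nut, 56 mm from the axis, 71 mm above the table; x outwards along the pointer, z up. It shows the twist on the dial (green, then red marks) on the spool's flat top. The spool is 130 mm across, its top 64 mm above the table; it and its stand are fixed.
- blue_wing (a point): Point on the end of one wing of the same yellow wing nut on the blue filament spool (same stand, spool and pointer), 28 mm from that nut's axis. Bystander: not to be turned.
Things that resemble listed ones, but are neither listed nor needed, are in the scene too. Leave any purple or turquoise look-alike of the part that bears orange_nut alone.

How it is judged:
On the way:
1. the orange spool's nut is turned clockwise until it binds and the pointer is in the green zone (spindle twist over 0.08 rad, nut within 0.2 rad of its binding angle on the spindle) (value of joint orange_spindle above 0.08 rad and angle between the x axis of orange_nut and the x axis of orange_pointer, either way round below 0.2 rad), for 0.1 s.
At the end, for the whole second after the job is handed in: The orange spool's wing nut stands 23 to 70 degrees anticlockwise of where it binds on the spindle, at rest; the pointer is back at zero (spindle twist under 0.06 rad); the blue spool's nut is not turned (wing moved less than 8 mm) (angle between the x axis of orange_nut and the x axis of orange_pointer, either way round between 0.4 and 1.22 rad and value of joint orange_spindle below 0.06 rad and angular speed of orange_nut below 0.15 rad/s and distance of blue_wing from where it was at the start of the episode below 0.008 m); the robot touches nothing.
It fails at once if the nut is forced: the pointer reaches the red zone (spindle twist over 0.40 rad) (value of joint orange_spindle above 0.4 rad).
It fails at once if the blue spool's wing nut is turned (wing moved over 8 mm) (distance of blue_wing from where it was at the start of the episode above 0.008 m).
It also fails if it takes over 45 s, if anything falls off the work surface, if the arm or the gripper's body presses on something with over 40 N, if the wrist force passes 120 N, or if a joint passes its speed limit or range.

## Working session

There is one attempt and no reset: what is moved stays moved. The work goes in short steps, Python scripts to look and compute and a shell command to move; the robot and the scene stay as the last step left them, time stands still between calls to the robot, and variables do not carry over. Pictures are saved under pics/ and viewed, about 8 in all and at most 12, crops included, and the job is handed in when it is done.

```bash
ls; mkdir -p pics
python3 - <<'E'
from cell import *
import cv2
s=state();print(s)
for n in("top","side"):
    m=camera_model(n);print(n,m)
    cv2.imwrite(f"pics/{n}0.png",capture(n)[:,:,::-1])
E
```

```text
pics
{'t': 0.0, 'joint_pos': array([-1.14100899e+00,  8.74793474e-02,  1.75154297e-01,  1.65981081e+00,
       -2.50045705e-05,  1.57080783e+00]), 'dq': array([-0.00020639, -0.00117327,  0.00017479, -0.00016099, -0.00058435,
       -0.001993  ]), 'effort': array([ 2.22217066e-03, -5.20387745e+01,  4.64806902e+01,  1.63781794e-02,
        1.90943103e-05, -1.01377458e-05]), 'position': array([ 0.22905432, -0.49974077,  0.19988285]), 'ee_rot': array([-0.15032114, -0.69073375, -0.15124277,  0.69095301]), 'ft_force': array([-0.07833078, -0.20161872, -0.1128788 ]), 'torque': array([-0.03191508, -0.05634038, -0.01131741]), 'grip_width': 0.08532801753876977}
top {'fx': 531.3734787995274, 'fy': 531.3734787995274, 'cx': 319.44527503110055, 'cy': 252.45306457109814, 'R': array([[ 0.01478648, -0.9997682 ,  0.01564941],
       [-0.98949669, -0.01688182, -0.14356639],
       [ 0.1437973 , -0.0133622 , -0.98951695]]), 't': array([-0.05054754,  0.44714148,  0.9880588 ])}
side {'fx': 476.6759174152598, 'fy': 476.6759174152598, 'cx': 315.4598031912511, 'cy': 248.13020619953417, 'R': array([[-0.9990863 , -0.04047267,  0.01373028],
       [-0.03350716,  0.54234469, -0.83948764],
       [ 0.02652977, -0.83918067, -0.54320528]]), 't': array([0.43186682, 0.11482017, 1.02373939])}
```

View pics/top0.png

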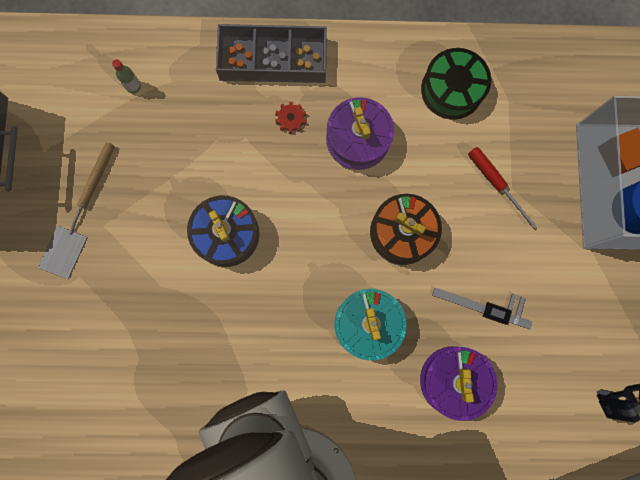

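The orange spool is at about (406,228) and the blue one at (223,231). Two purple spools and a turquoise one stand nearby. Next I'll enlarge the orange spool.

```bash
python3 - <<'E'
import cv2
i=cv2.imread("pics/top0.png")[183:273,361:451]
cv2.imwrite("pics/crop0.png",cv2.resize(i,(600,600),0,0,2) if 0 else cv2.resize(i,(600,600),interpolation=cv2.INTER_CUBIC))
E
cat > h.py <<'E'
import numpy as np
from cell import *
from scipy.spatial.transform import Rotation as Ro
def px2w(m,u,v,z):
    d=m["R"].T@np.array([(u-m["cx"])/m["fx"],(v-m["cy"])/m["fy"],1]); c=-m["R"].T@m["t"]
    return c+d*(z-c[2])/d[2]
def tool():
    s=state(); q=s["ee_rot"]; return s["position"],Ro.from_quat([q[1],q[2],q[3],q[0]]).as_matrix()
E
```

```text
(no output)
```

View pics/crop0.png

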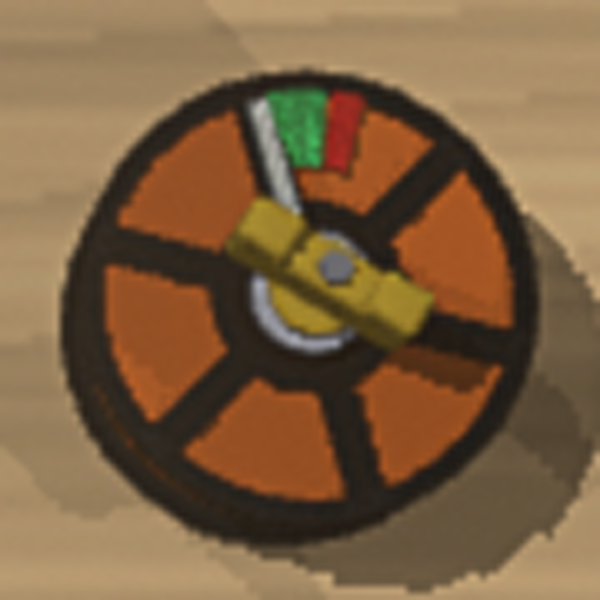

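The nut's wing tops are at crop (262,228) and (405,308), the white pointer's tip is at (258,100), and green then red follow clockwise of it.

Run:
```python
from h import *
m=camera_model("top")
f=lambda u,v,z:px2w(m,361+u*.15-.4,183+v*.15-.4,z)
a=f(262,228,.106);b=f(405,308,.106);c=f(301,297,.064);p=f(258,102,.071);q=f(288,205,.071);
print("wings",a,b,"mid",(a+b)/2,"disc",c,"tip",p)
n=(a+b)/2
ang=lambda d:np.degrees(np.arctan2(d[1],d[0]))
print("nut ang",ang(a-b),"ptr",ang(p-q),ang(p-n), np.hypot(*(p-n)[:2]))
P,R=tool();print(P,R.round(3)); 
print("blue",px2w(m,220,228,.1))
print("tool y ang",ang(R[:,1]), "delta in tool axes to nut (mm)",R.T@(n-P)*1000)
mw=camera_model("wrist");print("cam in tool",R.T@(-mw["R"].T@mw["t"]-P),(R.T@mw["R"].T).round(2),mw["fx"])
```

```text
wings [ 0.50466712 -0.18655472  0.106     ] [ 0.48333998 -0.22507063  0.106     ] mid [ 0.49400355 -0.20581268  0.106     ] disc [ 0.49414276 -0.20446427  0.064     ] tip [ 0.54852929 -0.19153556  0.071     ]
nut ang 61.025690122460986 ptr 15.599169610317404 14.673011337453223 0.05636391957964178
[ 0.22905654 -0.49977591  0.19994394] [[-0.001  0.417 -0.909]
 [ 0.001 -0.909 -0.417]
 [-1.    -0.001  0.   ]]
blue [0.47951114 0.13709517 0.1       ]
tool y ang -65.37569555791983 delta in tool axes to nut (mm) [  94.11982453 -156.72236102 -363.3405089 ]
cam in tool [-0.17269758 -0.0011912  -0.0698307 ] [[-0.   -0.28  0.96]
 [ 1.   -0.    0.  ]
 [ 0.    0.96  0.28]] 341.39766294216076
```

```bash
python3 -m pendant '[[0,-17,-40,-4],[5,-35,-80,-8],[10,-53,-122,-12],[15,-70,-163,-16],[20,-88,-205,-20],[25,-106,-246,-25],[30,-124,-288,-30],[35,-142,-330,-34],[40,-157,-363,-36],[40,-157,-363,-36]]' 60
python3 - <<'E'
from h import *
import cv2
m=camera_model("wrist");P,R=tool()
cv2.imwrite("pics/w1.png",capture("wrist")[:,:,::-1])
print(P,np.degrees(np.arctan2(R[1,1],R[0,1])),state()["joint_pos"])
for X in([.494,-.2055,.106],[.5047,-.1866,.106],[.4833,-.2251,.106],[.5485,-.1915,.071]):
    c=m["R"]@np.array(X)+m["t"];print(c[:2]/c[2]*m["fx"]+[m["cx"],m["cy"]])
np.savez("w1.npz",**m)
E
```

```text
t: 1.35
position: [0.4945, -0.2041, 0.1595]
ee_rot: [-0.357, -0.61, -0.358, 0.61]
ft_force: [-1.3, -0.9, -0.3]
grip_width: 0.06
[ 0.49453193 -0.20411709  0.15950233] -29.178374119224923 [-3.93600243e-01  4.03178504e-02  4.80910053e-02  1.57998808e+00
 -1.72516820e-04  1.68801567e+00]
[317.12378254 248.13641679]
[317.35544546 217.57181078]
[317.38112255 277.97724828]
[370.53070733 185.64574887]
```

View pics/w1.png

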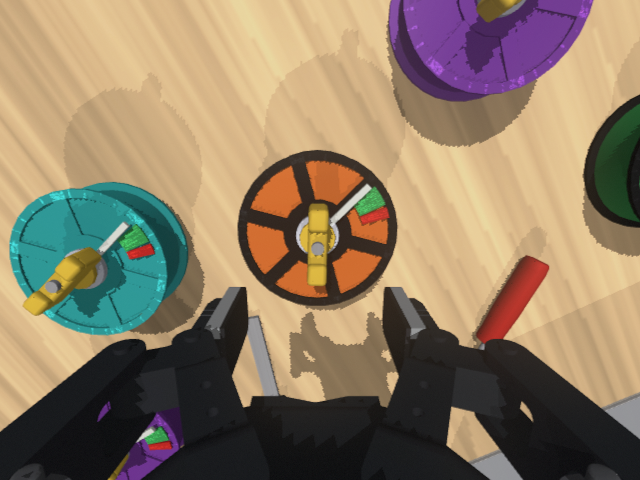

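The wrist view matches the prediction: nut upright at column 317, centred between the fingers, and the pointer tip at (369,186). I'll descend and close.

```bash
python3 -m pendant '[[15,0,0,0],[35,0,0,0],[55,0,0,0],[68,0,0,0],[77,0,0,0],[77,0,0,0],[77,0,0,0],[77,0,0,0],[77,0,0,0],[77,0,0,0]]' 60
python3 -m pendant '[[0,0,0,0],[0,0,0,0],[0,0,0,0],[0,0,0,0],[0,0,0,0],[0,0,0,0],[0,0,0,0],[0,0,0,0],[0,0,0,0],[0,0,0,0]]' 0 60
python3 - <<'E'
from h import *
import cv2
s=state();P,R=tool();print(P,s["torque"],s["ft_force"],s["grip_width"],np.degrees(np.arctan2(R[1,1],R[0,1])))
cv2.imwrite("pics/w2.png",capture("wrist")[:,:,::-1])
cv2.imwrite("pics/t2.png",cv2.resize(capture("top")[183:273,361:451][:,:,::-1],(600,600),interpolation=cv2.INTER_CUBIC))
E
```

```text
t: 2.65
position: [0.4938, -0.206, 0.0837]
ee_rot: [0.357, 0.61, 0.357, -0.61]
ft_force: [-0.1, -0.5, -0.1]
grip_width: 0.0606
t: 3.9
position: [0.4937, -0.206, 0.0836]
ee_rot: [0.357, 0.61, 0.357, -0.61]
ft_force: [-0.6, 0.3, -0.1]
grip_width: -0.0002
[ 0.49374817 -0.20600299  0.08360105] [0.05760127 0.00737635 0.011384  ] [-0.64602924  0.25731729 -0.11443785] -0.0001533711170969655 -29.375648076108863
```

View pics/w2.png

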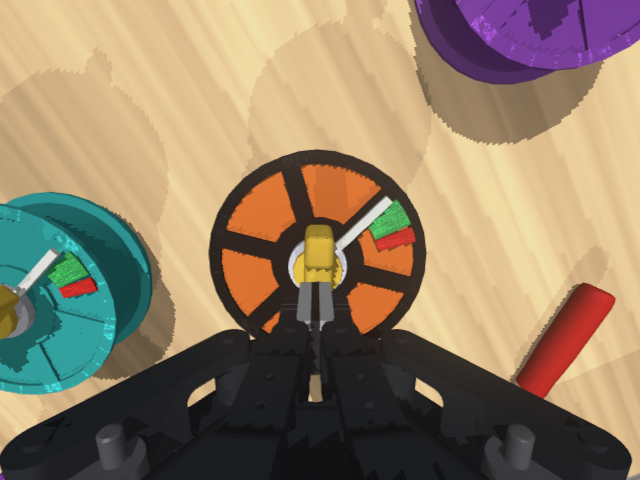

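Run:
```python
from h import *
m=camera_model("wrist");P,R=tool();print(P)
def pr(X):
    c=m["R"]@np.array(X)+m["t"];return (c[:2]/c[2]*m["fx"]+[m["cx"],m["cy"]]).round(1)
print("tcp",pr(P),"grasp",pr(P-.019*R[:,0]))
for x,y,z in((28,0,34),(-28,0,34),(0,0,28),(10,7,28),(-10,7,28)):
    a=np.radians(61);print(x,y,z,pr([.494+(x*np.cos(a)-y*np.sin(a))/1e3,-.2055+(x*np.sin(a)+y*np.cos(a))/1e3,.074+z/1e3]))
m=dict(m)
print((R.T@m["R"].T).round(4))
```

```text
[ 0.49374708 -0.2060161   0.08357931]
tcp [317.1 275.5] grasp [317.4 290.2]
28 0 34 [317.1 237.1]
-28 0 34 [317.7 345.5]
0 0 28 [317.3 288.6]
10 7 28 [302.7 269.7]
-10 7 28 [303.4 307.2]
[[ 6.000e-04 -2.787e-01  9.604e-01]
 [ 1.000e+00 -2.000e-04 -7.000e-04]
 [ 4.000e-04  9.604e-01  2.787e-01]]
```

View pics/t2.png

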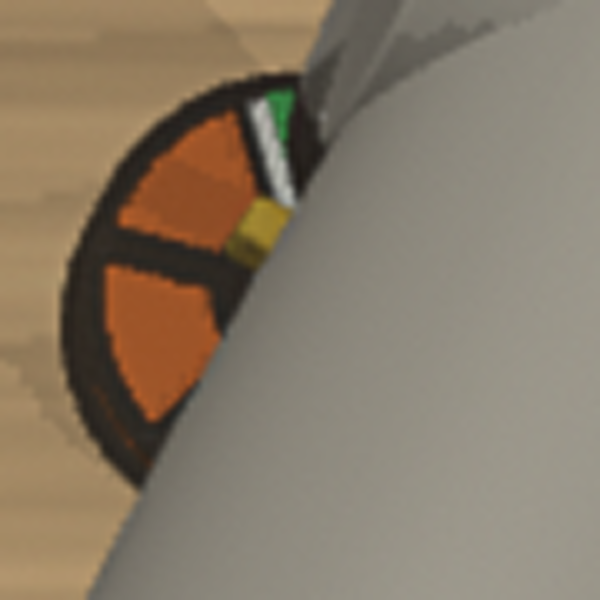

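Run:
```python
import cv2
i=cv2.imread("pics/w2.png")[215:415,250:390]
cv2.imwrite("pics/w2c.png",cv2.resize(i,(420,600),interpolation=cv2.INTER_CUBIC))
```

```text
(no output)
```

View pics/w2c.png

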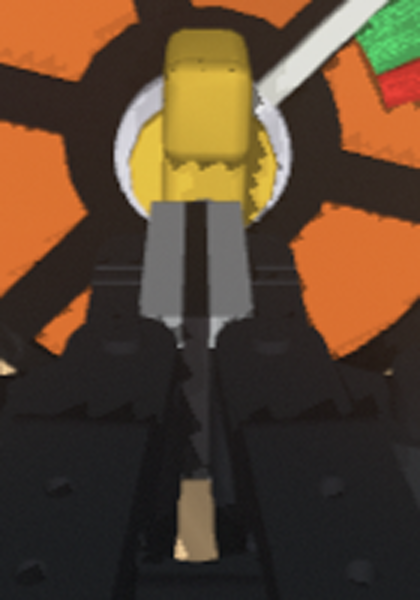

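Run:
```python
from h import *
import cv2
m=camera_model("side");P,R=tool()
def pr(X):
    c=m["R"]@np.array(X)+m["t"];return (c[:2]/c[2]*m["fx"]+[m["cx"],m["cy"]])
o=pr(P);x0,y0=int(o[0])-50,int(o[1])-55
for n,X in(("tcp",P),("grasp",P-.019*R[:,0]),("40back",P-.04*R[:,0]),("nutbase",[.494,-.2055,.074]),("bartop",[.494,-.2055,.102])): print(n,((pr(X)-[x0,y0])*6).round())
i=capture("side")[y0:y0+90,x0:x0+100][:,:,::-1]
cv2.imwrite("pics/s3.png",cv2.resize(i,(600,540),interpolation=cv2.INTER_CUBIC))
```

```text
tcp [301. 335.]
grasp [301. 294.]
40back [300. 247.]
nutbase [301. 357.]
bartop [300. 296.]
```

View pics/s3.png

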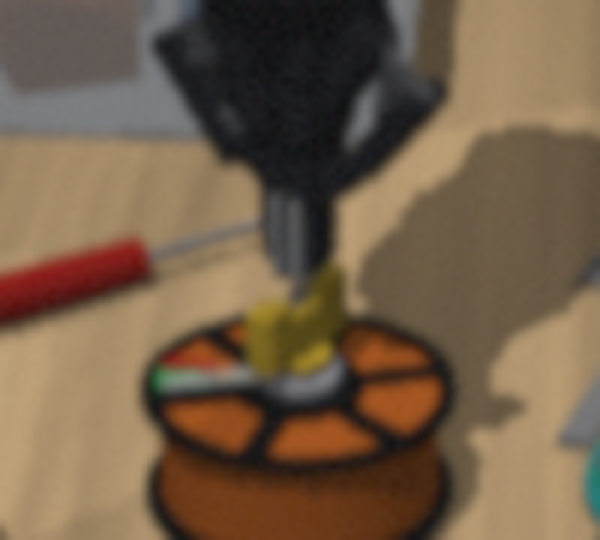

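The pads actually end about 30 mm short of the reported TCP: in the side view the shut tips, near (297,275), hang above the bar top, near (297,315). The wrist view agrees. I'll open, go down 28 mm, check the force, and close.

```bash
python3 -m pendant '[[0,0,0,0],[0,0,0,0],[0,0,0,0],[0,0,0,0],[6,0,0,0],[12,0,0,0],[18,0,0,0],[24,0,0,0],[28,0,0,0],[28,0,0,0]]' 45 60
python3 -m pendant '[[0,0,0,0],[0,0,0,0],[0,0,0,0],[0,0,0,0],[0,0,0,0],[0,0,0,0],[0,0,0,0],[0,0,0,0],[0,0,0,0],[0,0,0,0]]' 0 60
python3 - <<'E'
from h import *
import cv2
s=state();print(s["torque"],s["ft_force"],s["grip_width"])
cv2.imwrite("pics/w4.png",capture("wrist")[130:430,160:560][:,:,::-1])
E
```

```text
t: 5.3
position: [0.4936, -0.2059, 0.0552]
ee_rot: [-0.357, -0.61, -0.357, 0.611]
ft_force: [0.6, 1.0, -0.2]
grip_width: 0.0448
t: 6.55
position: [0.4947, -0.2064, 0.0563]
ee_rot: [0.358, 0.611, 0.356, -0.61]
ft_force: [4.8, -2.5, 2.3]
grip_width: 0.0123
[-0.40460743 -0.96842184  0.04041168] [ 4.7774875  -2.52708028  2.3026899 ] 0.012344028209282461
```

View pics/w4.png

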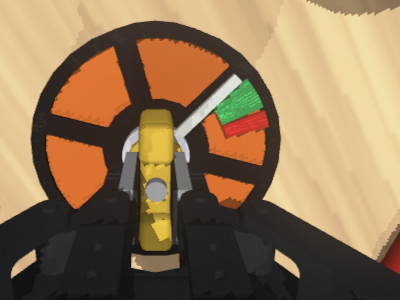

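The nut is gripped (width 12.3 mm), with the bolt centred between the pads. Now I'll turn it clockwise, staying short of the estimated 46° bind.

```bash
python3 -m pendant '[[0,0,0,4],[0,0,0,8],[0,0,0,12],[0,0,0,16],[0,0,0,20],[0,0,0,24],[0,0,0,28],[0,0,0,32],[0,0,0,36],[0,0,0,36]]'
python3 - <<'E'
from h import *
s=state();P,R=tool();print(s["torque"],s["ft_force"],s["grip_width"],np.degrees(np.arctan2(R[1,1],R[0,1])))
import cv2
cv2.imwrite("pics/w5.png",capture("wrist")[130:430,160:560][:,:,::-1])
E
```

```text
t: 7.85
position: [0.4948, -0.2064, 0.0562]
ee_rot: [0.151, 0.692, 0.15, -0.69]
ft_force: [5.2, -1.0, 0.8]
grip_width: 0.0124
[-0.29510865 -1.12780116  0.07414508] [ 5.17603081 -0.98592419  0.81747136] 0.012392487314045526 -65.42722649909392
```

View pics/w5.png

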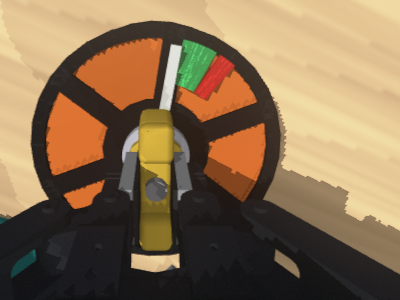

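The nut has followed the turn. The pointer is still at zero, and the bar is about 10° short of it. I'll turn 21° more, slowly, to reach about 0.2 rad of twist.

```bash
python3 -m pendant '[[0,0,0,3],[0,0,0,6],[0,0,0,9],[0,0,0,12],[0,0,0,14],[0,0,0,16],[0,0,0,18],[0,0,0,20],[0,0,0,21],[0,0,0,21]]'
python3 - <<'E'
from h import *
s=state();P,R=tool();print(s["torque"],s["ft_force"],s["grip_width"],np.degrees(np.arctan2(R[1,1],R[0,1])))
import cv2
cv2.imwrite("pics/w6.png",capture("wrist")[130:430,160:560][:,:,::-1])
E
```

```text
t: 9.15
position: [0.4949, -0.2064, 0.0562]
ee_rot: [0.023, 0.708, 0.022, -0.706]
ft_force: [5.7, -2.1, 1.6]
grip_width: 0.0125
[-0.32760815 -1.21056569  0.19957759] [ 5.66319327 -2.13049492  1.55124049] 0.012487838704115774 -86.36594044159543
```

View pics/w6.png

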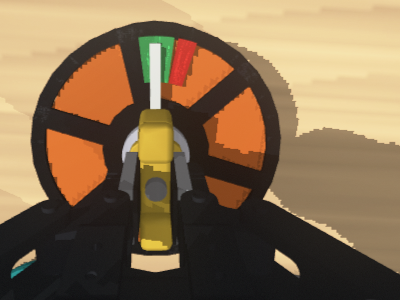

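The pointer is now mid-green at (155,45), in line with the bar, and clear of the red. After a brief hold I'll turn back 56° (11° of twist plus about 45°).

```bash
python3 -m pendant '[[0,0,0,0],[0,0,0,0],[0,0,0,-7],[0,0,0,-15],[0,0,0,-23],[0,0,0,-31],[0,0,0,-39],[0,0,0,-47],[0,0,0,-53],[0,0,0,-56]]'
python3 -m pendant '[[0,0,0,0],[0,0,0,0],[0,0,0,0],[0,0,0,0],[0,0,0,0],[0,0,0,0],[0,0,0,0],[0,0,0,0],[0,0,0,0],[0,0,0,0]]' 50
python3 -m pendant '[[-10,0,0,0],[-25,0,0,0],[-45,0,0,0],[-70,0,0,0],[-95,0,0,0],[-115,0,0,0],[-120,0,0,0],[-120,0,0,0],[-120,0,0,0],[-120,0,0,0]]' 60
python3 - <<'E'
from h import *
s=state();P,R=tool();print(s["torque"],s["ft_force"],s["grip_width"],np.degrees(np.arctan2(R[1,1],R[0,1])))
import cv2
cv2.imwrite("pics/w7.png",capture("wrist")[100:400,120:520][:,:,::-1])
a=cv2.imread("pics/top0.png");b=capture("top")[:,:,::-1]
d=cv2.absdiff(a,b)[190:275,180:270];print("blue diff",(d.max(2)>40).sum())
E
```

```text
t: 10.45
position: [0.4947, -0.2064, 0.0562]
ee_rot: [0.353, 0.614, 0.352, -0.613]
ft_force: [5.9, -2.2, 1.8]
grip_width: 0.0124
t: 11.7
position: [0.4938, -0.206, 0.0556]
ee_rot: [0.352, 0.614, 0.352, -0.614]
ft_force: [0.1, -0.2, -0.3]
grip_width: 0.05
t: 12.95
position: [0.4935, -0.2059, 0.1749]
ee_rot: [-0.351, -0.613, -0.352, 0.614]
ft_force: [-0.1, 0.4, 1.1]
grip_width: 0.0595
[-0.02871063  0.00245783  0.02705495] [-0.14322498  0.42573222  1.13040413] 0.05946864687407241 -30.37239760181525
blue diff 0
```

View pics/w7.png

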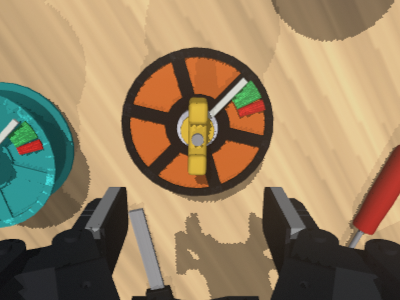

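The pointer is back at the start of the green zone, at zero. The nut stands about 45° anticlockwise of it, the gripper is clear, and the blue spool looks the same as at the start.

```bash
python3 -c "
from cell import *
print(hand_in())"
```

```text
the job is handed in; nothing more can be done
None
```

I turned the orange spool's nut clockwise about 57° until it bound and carried the pointer to mid-green, at roughly 0.2 rad of twist. The wrist camera showed it well clear of red. I held it there briefly, turned it back 56°, let go and lifted clear. The job was handed in at about 13 s of the 45 s allowed.

**Last checks:**
- **Orange nut:** it stands about 45° anticlockwise of where it bound.
- **Pointer:** it is back at zero.
- **Blue spool:** it looks unchanged; comparing the top camera's first and last pictures showed no difference there.
- **Gripper:** it is clear of everything, with the wrist force close to zero.

**What disagreed:** the first grip closed on air above the nut. In the pictures, the fingertips ended about 30 mm short of the reported TCP. I opened, went down 28 mm more and gripped again. The second grip held at 12.3 mm on the 14 mm bar, with about 5 N of sideways force while gripped. The twist and angles are read from the pictures and the tool's own rotation.

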